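Index the dental model and mark the tooth with the spring plunger

TASK

On the dental marking stand, swing the turntable with the model round by its lever until the lever's pointer is in line with the pointer of the index clamp. Then press the spring plunger above the model fully down and let it spring back up, leaving the turntable in line. Do not press the plunger before the pointers are in line, and leave the other things on the bench where they are.

Things in the scene. Friction and masses are not known exactly. Their poses are not given: they have to be found in the camera images.
- stand: Fixed marking stand, dark steel base 230 x 120 x 18 mm. Origin on the bench under the turntable's vertical axis; +x = towards its rear, z up. Round turntable (radius 45 mm, top at z 45) with plaster dental model (radius 35, teeth up to z 68) on that axis. A low arc rail (radius 130 mm about the axis, top at z 24) runs across the front.
- column_top (a point): Centre of the ribbed top of the stand's steel column (radius 13 mm, 255 mm above the bench; black collar of radius 23 mm lower down), 125 mm behind the turntable axis. A black arm 22 mm wide, at z 153 to 177 mm, runs from it forward to the plunger. Not to be pressed.
- table_axis (a point): Point on the vertical axis of the turntable, at the height of its top, 45 mm above the bench. Fixed to the stand.
- turntable (a joint): Angle of the turntable in rad, positive counter-clockwise seen from above; at 0 its lever points along the stand's -x; range -1.5 to 1.25. It has friction and stays where it is left (about 1.5 N at the handle).
- handle_top (a point): Centre of the top of the upright black handle peg on the turntable's lever, 85 mm from the axis. The peg is 18 mm in diameter and stands free from z 58 to z 90 mm above the bench (its top); the flat aluminium lever under it is 14 mm wide with its top at z 45 mm. Turns with the turntable.
- pointer_tip (a point): Just beyond the point of the lever's arrow-shaped outer end, on the lever's centre line, 111 mm from the turntable axis, 41 mm above the bench. Turns with the turntable.
- index_tip (a point): Just before the steel point of the index clamp, a small dark steel block (22 x 18 mm, top at z 41) on the arc rail, its point facing the turntable axis; 111 mm from the axis, 41 mm above the bench. In line = pointer_tip and index_tip coincide seen from above. The clamp is fixed, its place on the rail varies.
- plunger (a joint): How far the spring plunger is pressed, in m: 0 up (at rest), 0.012 fully down. Starts to move at about 2 N, fully down at about 7 N; springs back when released.
- plunger_top (a point): Centre of the flat top of the plunger's round black cap (32 mm in diameter, 13 mm thick, bare coil spring under it), 235 mm above the bench when up; it is pressed straight down. Moves with the plunger.
- spare_cast: Loose spare plaster dental model, radius 35 mm, 23 mm high, beside the stand. Origin at the centre of its underside. Leave alone.
- dropper: Loose small bottle, radius 17 mm, 85 mm high, behind the stand to one side. Origin at the centre of its underside. Leave alone.
- jar: Loose amber glass jar, radius 28 mm, 55 mm high, beside the stand. Origin at the centre of its underside. Leave alone.
- spatula: Loose spatula with wooden handle, 170 mm long along its x, lying near the stand. Leave alone.
- mug: Loose steel mug, radius 40 mm, 95 mm high. Origin at the centre of its underside. Leave alone.
- brush: Loose brush, 160 mm long along its x, lying. Leave alone.
- carton: Loose white carton 70 x 70 x 100 mm. Origin at the centre of its underside. Leave alone.

How it is judged:
On the way, in this order (a step that is already met when the one before it is completed fails the run):
1. the lever's pointer is in line with the index clamp's pointer (within 7 mm), the plunger still up (horizontal distance between pointer_tip and index_tip below 0.007 m and value of joint plunger below 0.003 m), for 0.2 s.
2. the plunger is fully down (at least 10.5 of 12 mm) with the pointers in line (horizontal distance between pointer_tip and index_tip below 0.007 m and value of joint plunger above 0.0105 m), for 0.05 s.
At the end, for the whole second after the job is handed in: The pointers are in line (tips within 7 mm of each other seen from above), the turntable is at rest and the plunger has sprung back up (within 2 mm of its upper stop) (horizontal distance between pointer_tip and index_tip below 0.007 m and value of joint plunger below 0.002 m and velocity of joint turntable between -0.03 and 0.03 rad/s); the robot touches nothing.
It fails at once if the plunger is pressed (more than 6 mm) while the pointers are more than 8 mm out of line (horizontal distance between pointer_tip and index_tip above 0.008 m and value of joint plunger above 0.006 m).
It fails at once if one of the other things on the bench is moved more than 30 mm (distance of any of spare_cast, dropper, jar, spatula, mug, brush, carton from where it was at the start of the episode above 0.03 m).
It also fails if it takes over 48 s, if anything falls off the work surface, if the arm or the gripper's body presses on something with over 40 N, if the wrist force passes 120 N, or if a joint passes its speed limit or range.

ROBOT

A 6-joint arm with a two-finger parallel gripper is mounted at the origin on the work surface. World frame = base frame: x ahead of the robot, y to its left, z up, the work surface at z = 0. Lengths are in m, angles in rad, forces in N, time in s.
With the tool pointing down it reaches from about 0.425 to 0.95 m from the base axis. Payload 3.5 kg.
Tool frame: the origin (TCP) lies between the finger pads; the fingertips stand 8 mm ahead of it and the grasp point (between the pads) lies 11 mm behind it; z points along the fingers, y is the line along which they close (so a half turn about z gives the same grasp; the last joint's range is limited). The gripper opens to 85 mm and grips with 20 to 120 N. Pads are 22 mm wide; open, the fingers measure 114 mm over their backs; the gripper's body (76 mm by 85 mm) begins 54 mm behind the grasp point. The pads swing forward as they close: fully open they stand 13 mm farther back than shut.
Start: joints at [-1.474, 0.286, 1.577, -0, 1.279, -0.15], TCP at [0.165, -0.655, 0.239] pointing down, gripper open.
Joint ranges: [-2.77, 2.77], [-0.9, 2.22], [0.21, 2.48], [-1.53, 4.67], [0.24, 2.81], [-2.84, 2.84]. Speed limits (rad/s): [2.79, 2.79, 3.14, 3.14, 3.14, 3.14].

INTERFACE

Orientations are given as a unit quaternion [x, y, z, w].
In Python, from cell import telemetry, viewer, job gives the robot as it stands.
- The arm moves only by the tool move_arm, never from a script. Its argument "moves" is a list of rows, each an object with "delta_pos": the shift along the tool's x, y, z in mm, a list of three; "angular": the turn, a rotation vector about the tool's x, y, z in rad, a list of three; "gripper": the opening, from -1 (shut) to 1 (fully open). A call has 1 to 12 rows; each row shifts and turns the commanded pose from where the row before left it, along the tool's axes as they then stand; what a row does not reach is not made up. A row lasts 1/10 s, in which the tool goes at most 50 mm and 8.59 degrees, less where a joint would pass 70% of its speed; a pose out of reach is approached as far as the arm can. A call is refused whole if a number of a shift passes 50 or a number of a turn 0.15, either way. A call with a gripper value outside its range is refused whole. The fingers move at their own pace and stop on an object; "grip_force" is the grip in N (left out, the last holds). Time passes only in rows, so rows that do not move let the fingers close. It gives the time, the measured TCP pose, the force, the opening and the grip force at its end, in the units of the state.
- telemetry.sense(): the state, without advancing time (a new reading comes with each control period).
- viewer.snapshot(name): name is "side" or "top"; returns the picture (420x560x3 uint8, red, green, blue); there is no depth.
- viewer.calibration(name): a dict with "mtx" (3x3 intrinsics, pixels), "R" (3x3) and "t" (3): a world point X has camera coordinates R X + t. Camera axes: x right, y down, z forward; pixel columns grow to the right and rows downward; lengths in m; the calibration is good to about 2 mm. A picture is of the moment at which its call begins. calibration takes no time and is no camera call.
- job.finish_job(): hands the job in; it is judged then, once.
Trained networks look in the newest picture that a camera, given by its name, has taken for a name from the list of things; names that differ only in an ending like _2 or _b are one class to them, and where a whole thing is asked for, a point or a joint stands for the part that bears it (a point fixed in the world has none). Each returns a list of dicts, best first, with "p" (0 to 1); they miss things now and then, are a little off and sometimes report something else, mostly with a low value. They report only what shows in the picture. A call takes as long as a camera call.
- viewer.cut_out(camera, query): "pixels" (420x560 bool, what is visible of it) and "location" ([column, row] in pixels, amid what is visible of it).
- viewer.spot_point(camera, query): "location" ([column, row] in pixels: a listed point, or the origin of a listed thing).
The state is a dict: "time_s": time; "q": joint angles; "joint_vel": joint speeds; "joint_torque": joint torques, N m; "tcp_pos": TCP position; "orientation": TCP orientation; "force": force on the tool from outside, world axes, zero at the start; "moment": the same for the moment, N m; "finger_gap": finger opening in m; "grasp_force": force on a finger pad.
Only numpy, scipy, OpenCV 4.12 (cv2) and the standard library are available. Lean on these libraries where they do the work, as an engineer would, in place of code of your own. Each camera call takes 0.05 s, during which the arm holds its last target. There are 200 camera calls.

## Working session

There is one attempt and no reset: what is moved stays moved. The work goes in short steps, Python scripts to look and compute and a tool call to move; the robot and the scene stay as the last step left them, time stands still between calls to the robot, and variables do not carry over. Pictures are saved under pics/ and viewed, at most 10 in all, crops included, and the job is handed in when it is done.

Besides the shell and the picture viewer there is one more tool, called by a JSON object that holds its "op" and its "data". move_arm: Moves the arm, as the interface text tells. Its arguments: {"type":"object","properties":{"moves":{"type":"array"},"grip_force":{"type":"number"}},"required":["moves"]}

```bash
mkdir -p pics
cat > h.py <<'E'
import numpy as np, cv2
from cell import telemetry, viewer, job
def ray(cam,px):
    c=viewer.calibration(cam);K=np.array(c["mtx"]);R=np.array(c["R"]);t=np.array(c["t"])
    return -R.T@t, R.T@np.linalg.solve(K,[px[0],px[1],1])
def atz(cam,px,z):
    o,d=ray(cam,px); return o+d*(z-o[2])/d[2]
def tri(a,b):
    A=[];B=[]
    for cam,px in (("side",a),("top",b)):
        o,d=ray(cam,px);d/=np.linalg.norm(d);P=np.eye(3)-np.outer(d,d);A.append(P);B.append(P@o)
    return np.linalg.lstsq(np.vstack(A),np.hstack(B),rcond=None)[0]
def proj(cam,X):
    c=viewer.calibration(cam);v=np.array(c["mtx"])@(np.array(c["R"])@X+np.array(c["t"]));return v[:2]/v[2]
E
python3 - <<'E'
from h import *
np.set_printoptions(precision=4,suppress=True)
ims=[]
for c in("top","side"):
    im=viewer.snapshot(c);cv2.imwrite(f"pics/{c}0.png",im[:,:,::-1])
    o,_=ray(c,[0,0]);print(c,o)
Z=dict(column_top=.255,table_axis=.045,handle_top=.09,pointer_tip=.041,index_tip=.041,plunger_top=.235,stand=0)
for n,z in Z.items():
    for c in("top","side"):
        for r in viewer.spot_point(c,n)[:2]: print(n,c,round(r["p"],2),np.round(r["location"],1),atz(c,r["location"],z))
s=telemetry.sense();print(s)
E
```

```text
top [ 0.3841 -0.0029  1.4071]
side [ 0.4922 -0.7162  0.9152]
column_top top 0.97 [292.3 165.6] [ 0.6945 -0.0169  0.255 ]
column_top side 0.68 [329.7 188.6] [ 0.6988 -0.0075  0.255 ]
table_axis top 0.93 [299.8 216.6] [ 0.585  -0.0438  0.045 ]
table_axis side 0.77 [285.1 259.5] [ 0.5796 -0.0609  0.045 ]
handle_top top 0.61 [287.4 239.9] [ 0.5066 -0.005   0.09  ]
handle_top side 0.79 [260.8 237.9] [ 0.5161 -0.012   0.09  ]
pointer_tip top 0.98 [282.8 246.1] [0.4916 0.0093 0.041 ]
pointer_tip top 0.55 [288.9 243.6] [ 0.4996 -0.0098  0.041 ]
pointer_tip side 0.94 [252.2 242. ] [0.4911 0.0168 0.041 ]
pointer_tip side 0.18 [297.1 206.4] [0.644  0.1498 0.041 ]
index_tip top 0.54 [310.7 255.4] [ 0.4631 -0.0782  0.041 ]
index_tip top 0.36 [434.3 220.2] [ 0.5767 -0.4684  0.041 ]
index_tip side 0.65 [245.7 269.6] [ 0.4673 -0.0804  0.041 ]
plunger_top top 0.49 [304.2 200.9] [ 0.6005 -0.0501  0.235 ]
plunger_top side 0.7 [298.  208.7] [ 0.6114 -0.0507  0.235 ]
plunger_top side 0.68 [263.4 163. ] [0.5401 0.1403 0.235 ]
stand top 0.82 [302.9 217.4] [ 0.589  -0.0553  0.    ]
stand side 0.98 [286.4 265.3] [ 0.5854 -0.0484  0.    ]
{'time_s': 0.8, 'q': array([-1.474 ,  0.2863,  1.5767,  0.    ,  1.2786, -0.15  ]), 'joint_vel': array([ 0.0012,  0.0012,  0.0002,  0.0016, -0.0012, -0.0007]), 'joint_torque': array([ -0.0006, -40.5915, -29.2922,  -0.0002,   0.0005,   0.    ]), 'tcp_pos': array([ 0.1649, -0.6545,  0.2394]), 'orientation': array([0.9924, 0.1231, 0.    , 0.    ]), 'force': array([-0.4127,  0.0101, -0.2613]), 'moment': array([-0.036 ,  0.0184,  0.0759]), 'grasp_force': 0.0, 'finger_gap': 0.08563988195386965}
```

View pics/top0.png

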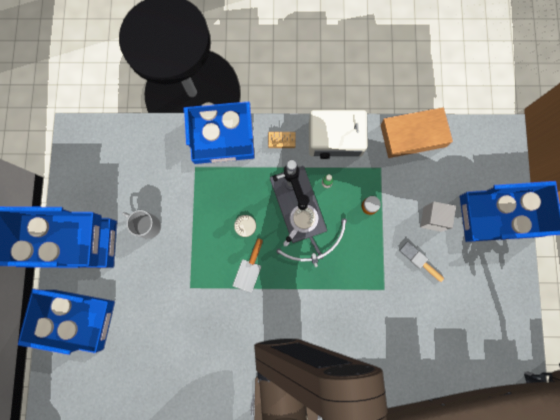

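View pics/side0.png

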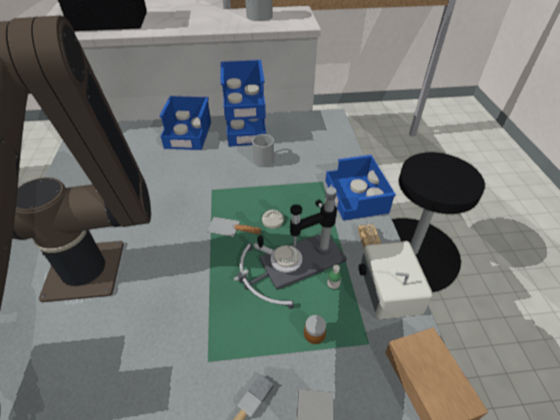

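```bash
cat > fit.py <<'E'
from h import *
from scipy.optimize import least_squares
def model(p):
    x,y,w,th,ph=p; A=np.array([x,y,0]); u=lambda a,r,z:A+np.array([r*np.cos(a),r*np.sin(a),z])
    return dict(column_top=u(w,.125,.255),table_axis=u(0,0,.045),handle_top=u(w+np.pi+th,.085,.09),pointer_tip=u(w+np.pi+th,.111,.041),
      index_tip=u(w+np.pi+ph,.111,.041),plunger_top=u(0,0,.235),stand=u(0,0,0))
def fit(obs,p0=(.584,-.05,.32,-.8,.2)):
    f=lambda p:np.concatenate([(proj(c,model(p)[n])-px)*w for n,c,px,w in obs])
    return least_squares(f,p0,loss="soft_l1",f_scale=1.)
E
python3 - <<'E'
from fit import *
np.set_printoptions(precision=4,suppress=True)
obs=[]
for c in("top","side"):
    for n in model((0,)*5):
        for _ in range(2):
            r=viewer.spot_point(c,n)
            if r: obs.append((n,c,np.array(r[0]["location"]),r[0]["p"]))
s=fit(obs);print(s.x)
m=model(s.x)
for n,c,px,w in obs[::2]: print(n,c,round(w,2),px-proj(c,m[n]))
for n in m: print(n,m[n])
out=[]
for c in("top","side"):
    im=viewer.snapshot(c)[:,:,::-1]; cx,cy=map(int,proj(c,m["table_axis"]));x0,y0=cx-50,cy-85
    k=6 if 0 else 4
    cr=cv2.resize(im[y0:y0+140,x0:x0+100],None,fx=k,fy=k,interpolation=cv2.INTER_CUBIC)
    for i,n in enumerate(m):
        q=(proj(c,m[n])-[x0,y0]+.5)*k; cv2.drawMarker(cr,tuple(map(int,q)),[(0,0,255),(0,255,0),(255,0,0),(0,255,255),(255,0,255),(255,255,0),(255,255,255)][i],0,10,1)
    print(c,x0,y0);out.append(cr)
cv2.imwrite("pics/c1.png",np.hstack(out))
E
```

```text
[ 0.5831 -0.0524  0.3292 -0.9263 -0.0948]
column_top top 0.97 [1.7853 2.4642]
table_axis top 0.93 [-2.7094 -0.6045]
handle_top top 0.61 [0.1039 2.0233]
pointer_tip top 0.98 [ 0.2285 -0.0933]
index_tip top 0.54 [0.0089 3.8435]
plunger_top top 0.49 [-0.8429 -6.2617]
stand top 0.82 [ 0.8926 -1.7945]
column_top side 0.68 [-1.3592 -1.1054]
table_axis side 0.77 [-0.8644  2.4933]
handle_top side 0.79 [1.3678 1.8865]
pointer_tip side 0.94 [-0.2033 -1.7567]
index_tip side 0.65 [-2.7873  0.9168]
plunger_top side 0.7 [11.1639 -1.37  ]
stand side 0.98 [ 0.6113 -1.1648]
column_top [ 0.7014 -0.012   0.255 ]
table_axis [ 0.5831 -0.0524  0.045 ]
handle_top [ 0.5128 -0.0046  0.09  ]
pointer_tip [0.4913 0.01   0.041 ]
index_tip [ 0.4751 -0.0782  0.041 ]
plunger_top [ 0.5831 -0.0524  0.235 ]
stand [ 0.5831 -0.0524  0.    ]
top 252 132
side 235 172
```

View pics/c1.png

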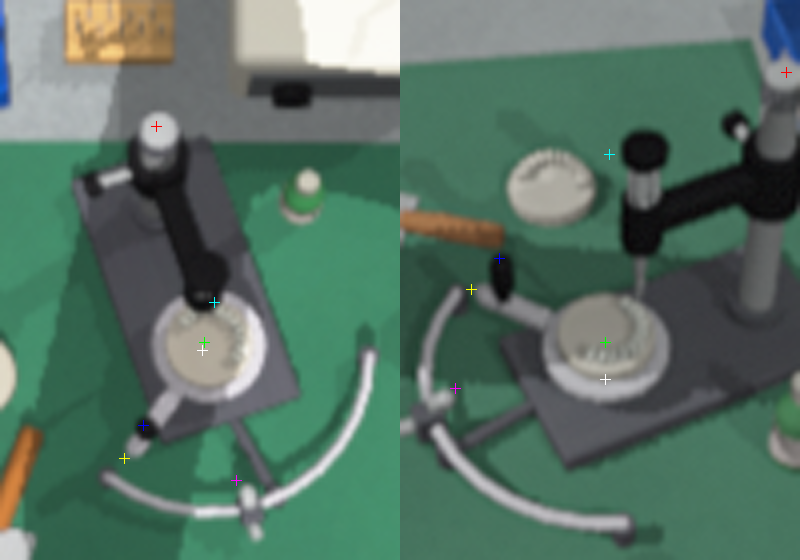

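```bash
sed -i 's/x,y,w,th,ph=p/x,y,w,th,ph,d=p/; s/plunger_top=u(0,0,.235)/plunger_top=u(w,d,.235)/; s/-.8,.2)/-.8,.2,.03)/' fit.py
cat > meas.py <<'E'
from fit import *
np.set_printoptions(precision=4,suppress=True)
obs=[]
for c in("top","side"):
    for n in model((0,)*6):
        r=viewer.spot_point(c,n)
        if r: obs.append((n,c,np.array(r[0]["location"]),r[0]["p"]))
import sys
if "x" in sys.argv: obs+=[("index_tip","top",np.array([312.9,253.4]),1),("index_tip","side",np.array([247.2,270]),1)]
s=fit(obs);print(s.x)
m=model(s.x)
for n,c,px,w in obs: print(n,c,round(w,2),px-proj(c,m[n]))
for n in m: print(n,m[n])
out=[]
for c in("top","side"):
    im=viewer.snapshot(c)[:,:,::-1]; cx,cy=map(int,proj(c,m["table_axis"]));x0,y0=cx-50,cy-80
    k=4
    cr=cv2.resize(im[y0:y0+140,x0:x0+100],None,fx=k,fy=k,interpolation=cv2.INTER_CUBIC)
    for i,n in enumerate(m):
        q=(proj(c,m[n])-[x0,y0]+.5)*k; cv2.drawMarker(cr,tuple(map(int,q)),[(0,0,255),(0,255,0),(255,0,0),(0,255,255),(255,0,255),(255,255,0),(255,255,255)][i],0,10,1)
    print(c,x0,y0);out.append(cr)
cv2.imwrite(f"pics/{sys.argv[1]}.png",np.hstack(out))
E
python3 meas.py c2 x
```

```text
[ 0.5791 -0.0557  0.3604 -1.0252 -0.1049  0.0318]
column_top top 0.57 [0.3461 2.8806]
table_axis top 0.59 [-4.14    1.8424]
handle_top top 0.98 [1.864  1.5344]
pointer_tip top 0.63 [ 0.3241 -0.9422]
index_tip top 0.62 [ 1.639  -0.9626]
plunger_top top 0.65 [-0.6375  0.7124]
stand top 0.93 [-0.0054  2.6907]
column_top side 0.87 [ 0.6187 -0.0499]
table_axis side 0.32 [47.3919 25.6572]
handle_top side 0.84 [0.8098 1.2411]
pointer_tip side 0.72 [ 79.2997 -53.2081]
index_tip side 0.66 [ 0.2422 -1.4224]
plunger_top side 0.6 [ 0.0643 -1.5236]
stand side 0.58 [ 45.932  -77.0931]
index_tip top 1 [0.439  0.7374]
index_tip side 1 [-0.1578 -0.4224]
column_top [ 0.6961 -0.0116  0.255 ]
table_axis [ 0.5791 -0.0557  0.045 ]
handle_top [ 0.5122 -0.0032  0.09  ]
pointer_tip [0.4917 0.0128 0.041 ]
index_tip [ 0.4717 -0.0837  0.041 ]
plunger_top [ 0.6088 -0.0445  0.235 ]
stand [ 0.5791 -0.0557  0.    ]
top 253 138
side 234 178
```

View pics/c2.png

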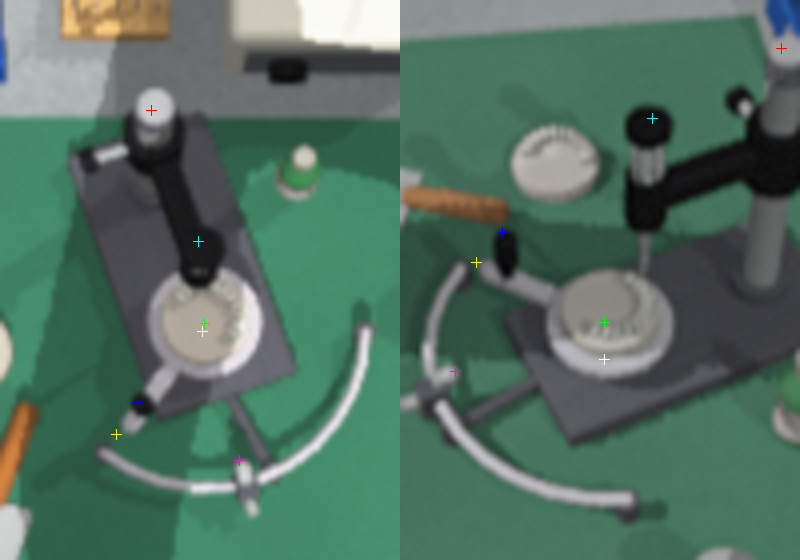

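The fit matches the picture. In the top crop the axis lies at (204,322), the handle at (138,403), the index tip at (239,461) and the plunger cap at (200,240). The plunger is about 32 mm behind the axis. The lever needs roughly +0.92 rad. Next I approach the handle.

{"op": "move_arm", "data": {"moves": [{"delta_pos": [30, -34, 0], "angular": [0, 0, 0], "gripper": 1}, {"delta_pos": [30, -34, 0], "angular": [0, 0, 0], "gripper": 1}, {"delta_pos": [30, -34, 0], "angular": [0, 0, 0], "gripper": 1}, {"delta_pos": [30, -34, 0], "angular": [0, 0, 0], "gripper": 1}, {"delta_pos": [30, -34, 0], "angular": [0, 0, 0], "gripper": 1}, {"delta_pos": [30, -34, 0], "angular": [0, 0, 0], "gripper": 1}, {"delta_pos": [30, -34, 0], "angular": [0, 0, 0], "gripper": 1}, {"delta_pos": [30, -34, 0], "angular": [0, 0, 0], "gripper": 1}, {"delta_pos": [30, -34, 0], "angular": [0, 0, 0], "gripper": 1}, {"delta_pos": [30, -34, 0], "angular": [0, 0, 0], "gripper": 1}, {"delta_pos": [30, -34, 0], "angular": [0, 0, 0], "gripper": 1}, {"delta_pos": [30, -34, 0], "angular": [0, 0, 0], "gripper": 1}]}}

```text
time_s: 4.3
tcp_pos: [0.4149, -0.1692, 0.2398]
orientation: [0.992, 0.123, 0.001, 0.0]
force: [0.7, -0.4, 0.1]
finger_gap: 0.0854
grasp_force: 0.0
```

{"op": "move_arm", "data": {"moves": [{"delta_pos": [33.6, -34.3, 0], "angular": [0, 0, 0], "gripper": 1}, {"delta_pos": [33.6, -34.3, 0], "angular": [0, 0, 0], "gripper": 1}, {"delta_pos": [33.6, -34.3, 0], "angular": [0, 0, 0], "gripper": 1}, {"delta_pos": [33.6, -34.3, 0], "angular": [0, 0, 0.149], "gripper": 1}, {"delta_pos": [0, 0, 0], "angular": [0, 0, 0.149], "gripper": 1}, {"delta_pos": [0, 0, 0], "angular": [0, 0, 0.149], "gripper": 1}, {"delta_pos": [0, 0, 40], "angular": [0, 0, 0], "gripper": 1}, {"delta_pos": [0, 0, 40], "angular": [0, 0, 0], "gripper": 1}, {"delta_pos": [0, 0, 40], "angular": [0, 0, 0], "gripper": 1}, {"delta_pos": [0, 0, 0], "angular": [0, 0, 0], "gripper": 1}]}}

```text
time_s: 5.3
tcp_pos: [0.5044, -0.0083, 0.1136]
orientation: [0.996, -0.093, -0.006, -0.001]
force: [-0.6, -0.4, -0.7]
finger_gap: 0.085
grasp_force: 0.0
```

Run:
```python
from h import *
s=telemetry.sense();print(s["tcp_pos"],s["q"])
o=[]
for c in("top","side"):
    im=viewer.snapshot(c)[:,:,::-1]; cx,cy=map(int,proj(c,np.array([.53,-.03,.09])))
    o.append(cv2.resize(im[cy-60:cy+60,cx-50:cx+50],None,fx=4,fy=4,interpolation=cv2.INTER_CUBIC))
cv2.imwrite("pics/c3.png",np.hstack(o))
for c in("top","side"): print(viewer.spot_point(c,"handle_top")[:1])
```

```text
[ 0.50436394 -0.0082511   0.11355454] [-2.17737253e-01  6.18442000e-02  2.08179173e+00 -1.54245813e-05
  1.01074325e+00  1.53884970e+00]
[]
[{'location': [258.1, 234.9], 'p': 0.87}]
```

View pics/c3.png

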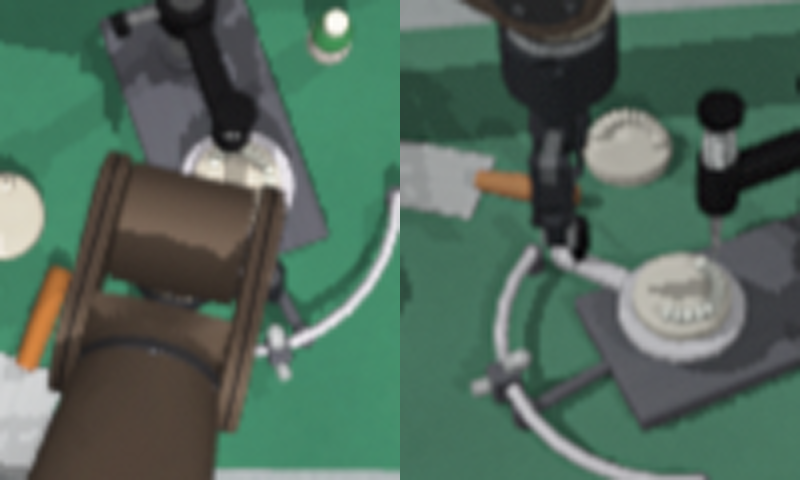

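The side crop shows the near finger at (552,210) and the peg behind it at (577,238). I shift slightly, lower and grip.

{"op": "move_arm", "data": {"moves": [{"delta_pos": [7, -6, 0], "angular": [0, 0, 0], "gripper": 1}, {"delta_pos": [0, 0, 25], "angular": [0, 0, 0], "gripper": 1}, {"delta_pos": [0, 0, 20], "angular": [0, 0, 0], "gripper": 1}, {"delta_pos": [0, 0, 0], "angular": [0, 0, 0], "gripper": -1}, {"delta_pos": [0, 0, 0], "angular": [0, 0, 0], "gripper": -1}, {"delta_pos": [0, 0, 0], "angular": [0, 0, 0], "gripper": -1}, {"delta_pos": [0, 0, 0], "angular": [0, 0, 0], "gripper": -1}, {"delta_pos": [0, 0, 0], "angular": [0, 0, 0], "gripper": -1}, {"delta_pos": [0, 0, 0], "angular": [0, 0, 0], "gripper": -1}, {"delta_pos": [0, 0, 0], "angular": [0, 0, 0], "gripper": -1}], "grip_force": 30}}

```text
time_s: 6.5
tcp_pos: [0.518, -0.0049, 0.0758]
orientation: [0.996, -0.093, 0.001, 0.0]
force: [-1.3, -0.2, 5.6]
finger_gap: 0.0165
grasp_force: 29.6
```

{"op": "move_arm", "data": {"moves": [{"delta_pos": [0, 0, 0], "angular": [0, 0, 0], "gripper": 0}, {"delta_pos": [0, 0, 0], "angular": [0, 0, 0], "gripper": 0}, {"delta_pos": [0, 0, 0], "angular": [0, 0, 0], "gripper": 0}, {"delta_pos": [-6, 0, 8], "angular": [0, 0, 0], "gripper": 0}, {"delta_pos": [0, 0, 0], "angular": [0, 0, 0], "gripper": 0}, {"delta_pos": [0, 0, 0], "angular": [0, 0, 0], "gripper": 0}]}}

```text
time_s: 7.1
tcp_pos: [0.5102, -0.0033, 0.0656]
orientation: [0.996, -0.093, -0.001, -0.0]
force: [0.7, -0.9, 0.1]
finger_gap: 0.0427
grasp_force: 0.0
```

Run:
```python
from h import *
s=telemetry.sense();print(s["tcp_pos"],s["force"],s["finger_gap"])
c="side"
im=viewer.snapshot(c)[:,:,::-1]; cx,cy=map(int,proj(c,np.array([.53,-.03,.09])))
r=viewer.spot_point(c,"handle_top")[:1];print(r, proj(c,np.array([.512,-.003,.09])), proj(c,s["tcp_pos"]))
cv2.imwrite("pics/c4.png",cv2.resize(im[cy-50:cy+50,cx-60:cx+60],None,fx=6,fy=6,interpolation=cv2.INTER_CUBIC))
```

```text
[ 0.51019947 -0.00333032  0.06556507] [ 0.71277707 -0.88290159  0.07460967] 0.04273591579692947
[{'location': [257.3, 233.4], 'p': 0.81}] [259.11160542 235.60610363] [258.8213119  241.30413741]
```

View pics/c4.png

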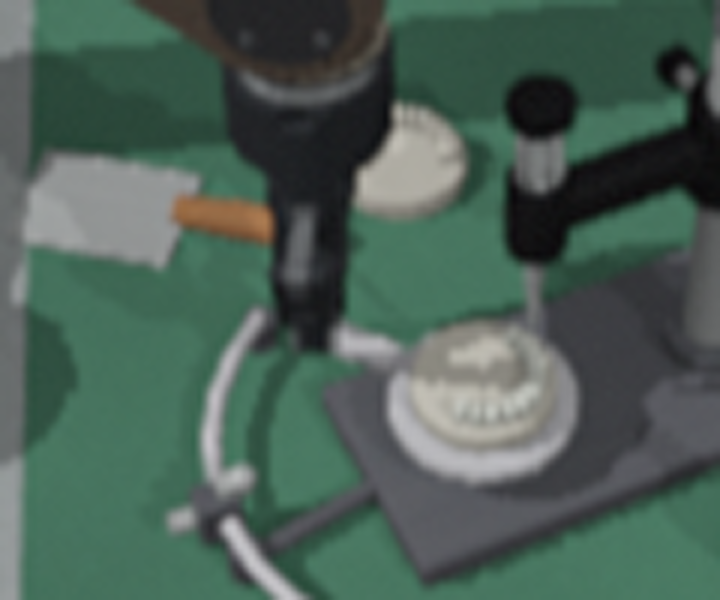

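The peg is hidden between the fingers at about (310,300), so I grip again.

{"op": "move_arm", "data": {"moves": [{"delta_pos": [0, 0, 0], "angular": [0, 0, 0], "gripper": -1}, {"delta_pos": [0, 0, 0], "angular": [0, 0, 0], "gripper": -1}, {"delta_pos": [0, 0, 0], "angular": [0, 0, 0], "gripper": -1}, {"delta_pos": [0, 0, 0], "angular": [0, 0, 0], "gripper": -1}, {"delta_pos": [0, 0, 0], "angular": [0, 0, 0], "gripper": -1}]}}

```text
time_s: 7.7
tcp_pos: [0.5113, -0.0036, 0.0667]
orientation: [0.996, -0.093, 0.0, 0.0]
force: [0.0, -0.7, 2.7]
finger_gap: 0.0167
grasp_force: 29.7
```

Run:
```python
from h import *
from scipy.spatial.transform import Rotation as Ro
np.set_printoptions(precision=1,suppress=True)
s=telemetry.sense();print(s["tcp_pos"]*1000,s["force"],s["moment"],s["finger_gap"]*1000)
R=Ro.from_quat(s["orientation"]).as_matrix()
A=np.array([.579,-.0557]);v=s["tcp_pos"][:2]-A;print("r",np.hypot(*v)*1000)
a0=np.arctan2(v[1],v[0])%(2*np.pi);print("a0 %.3f"%a0)
a=np.linspace(a0,.36+np.pi-.105,13);P=.085*np.c_[np.cos(a),np.sin(a),0*a]
print(1000*np.diff(P,axis=0)@R)
```

```text
[511.3  -3.6  66.7] [ 0.  -0.7  2.7] [-0.1  0.1  0. ] 16.65762451452026
r 85.40221995268388
a0 2.486
[[-2.7  5.9 -0. ]
 [-2.2  6.  -0. ]
 [-1.8  6.2 -0. ]
 [-1.3  6.3 -0. ]
 [-0.8  6.4  0. ]
 [-0.3  6.4  0. ]
 [ 0.2  6.4  0. ]
 [ 0.6  6.4  0. ]
 [ 1.1  6.3  0. ]
 [ 1.6  6.2  0. ]
 [ 2.1  6.1  0. ]
 [ 2.5  5.9  0. ]]
```

{"op": "move_arm", "data": {"moves": [{"delta_pos": [-2.7, 5.9, 0], "angular": [0, 0, 0], "gripper": -1}, {"delta_pos": [-2.2, 6.0, 0], "angular": [0, 0, 0], "gripper": -1}, {"delta_pos": [-1.8, 6.2, 0], "angular": [0, 0, 0], "gripper": -1}, {"delta_pos": [-1.3, 6.3, 0], "angular": [0, 0, 0], "gripper": -1}, {"delta_pos": [-0.8, 6.4, 0], "angular": [0, 0, 0], "gripper": -1}, {"delta_pos": [-0.3, 6.4, 0], "angular": [0, 0, 0], "gripper": -1}, {"delta_pos": [0.2, 6.4, 0], "angular": [0, 0, 0], "gripper": -1}, {"delta_pos": [0.6, 6.4, 0], "angular": [0, 0, 0], "gripper": -1}, {"delta_pos": [1.1, 6.3, 0], "angular": [0, 0, 0], "gripper": -1}, {"delta_pos": [1.6, 6.2, 0], "angular": [0, 0, 0], "gripper": -1}, {"delta_pos": [2.1, 6.1, 0], "angular": [0, 0, 0], "gripper": -1}, {"delta_pos": [2.5, 5.9, 0], "angular": [0, 0, 0], "gripper": -1}]}}

```text
time_s: 8.9
tcp_pos: [0.4953, -0.0761, 0.0663]
orientation: [0.996, -0.092, -0.001, -0.001]
force: [-1.6, 5.1, 3.2]
finger_gap: 0.0166
grasp_force: 30.1
```

{"op": "move_arm", "data": {"moves": [{"delta_pos": [0, 0, 0], "angular": [0, 0, 0], "gripper": -1}, {"delta_pos": [0, 0, 0], "angular": [0, 0, 0], "gripper": -1}, {"delta_pos": [0, 0, 0], "angular": [0, 0, 0], "gripper": -1}]}}

```text
time_s: 9.2
tcp_pos: [0.4954, -0.0767, 0.0663]
orientation: [0.996, -0.092, -0.001, 0.0]
force: [-4.1, 0.2, 4.9]
finger_gap: 0.0166
grasp_force: 30.3
```

Run:
```python
from h import *
s=telemetry.sense();print(s["tcp_pos"],s["force"],s["finger_gap"])
c="side"
for n in ("pointer_tip","index_tip"):
    for r in viewer.spot_point(c,n)[:2]: print(n,r["p"],r["location"],atz(c,r["location"],.041))
im=viewer.snapshot(c)[:,:,::-1]; cx,cy=map(int,proj(c,np.array([.5,-.06,.05])))
print(cx,cy)
cv2.imwrite("pics/c5.png",cv2.resize(im[cy-36:cy+36,cx-40:cx+60],None,fx=8,fy=8,interpolation=cv2.INTER_CUBIC))
```

```text
[ 0.49544916 -0.07674729  0.06630301] [-4.08382128  0.21011208  4.87080871] 0.016627102519067346
pointer_tip 0.73 [329.8, 285.6] [ 0.68862175 -0.15755141  0.041     ]
pointer_tip 0.63 [253.0, 243.5] [0.493093   0.01078482 0.041     ]
index_tip 0.44 [246.8, 269.0] [ 0.47041277 -0.07874235  0.041     ]
256 260
```

View pics/c5.png

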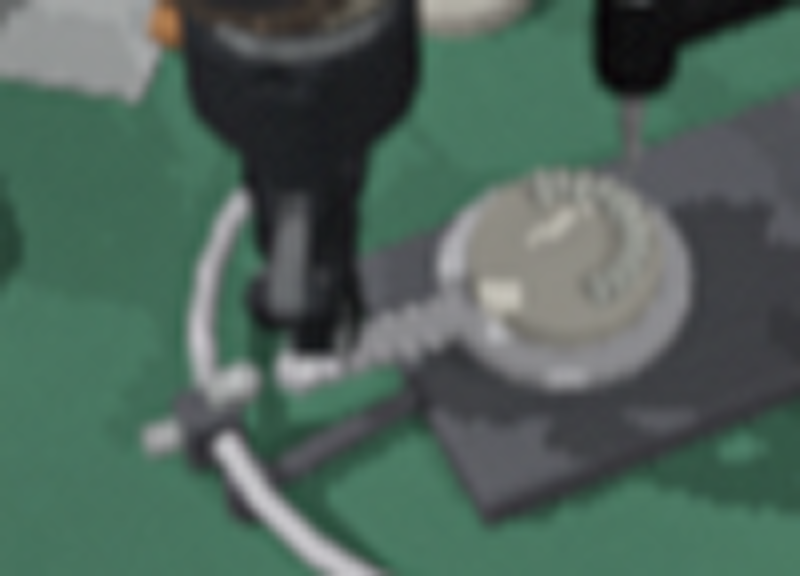

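The side crop shows the lever end at (285,375) and the index point at (250,378), so they are nearly in line, with the lever perhaps slightly too far. I release and clear the view.

{"op": "move_arm", "data": {"moves": [{"delta_pos": [0, 0, 0], "angular": [0, 0, 0], "gripper": 0.2}, {"delta_pos": [0, 0, 0], "angular": [0, 0, 0], "gripper": 0.2}, {"delta_pos": [0, 0, 0], "angular": [0, 0, 0], "gripper": 0.2}, {"delta_pos": [0, 0, 0], "angular": [0, 0, 0], "gripper": 0.2}, {"delta_pos": [0, 0, -40], "angular": [0, 0, 0], "gripper": 0.2}, {"delta_pos": [0, 0, -45], "angular": [0, 0, 0], "gripper": 0.2}, {"delta_pos": [0, 0, -45], "angular": [0, 0, 0], "gripper": 0.2}, {"delta_pos": [0, 0, -45], "angular": [0, 0, 0], "gripper": 0.2}, {"delta_pos": [0, 45, 0], "angular": [0, 0, 0], "gripper": 0.2}, {"delta_pos": [0, 45, 0], "angular": [0, 0, 0], "gripper": 0.2}, {"delta_pos": [0, 45, 0], "angular": [0, 0, 0], "gripper": 0.2}, {"delta_pos": [0, 45, 0], "angular": [0, 0, 0], "gripper": 0.2}]}}

```text
time_s: 10.55
tcp_pos: [0.4627, -0.255, 0.2416]
orientation: [0.996, -0.093, 0.001, 0.0]
force: [1.5, -0.3, 0.7]
finger_gap: 0.0511
grasp_force: 0.0
```

{"op": "move_arm", "data": {"moves": [{"delta_pos": [0, 45, 0], "angular": [0, 0, 0], "gripper": 0.2}, {"delta_pos": [0, 45, 0], "angular": [0, 0, 0], "gripper": 0.2}, {"delta_pos": [0, 0, 0], "angular": [0, 0, 0], "gripper": 0.2}]}}

```text
time_s: 10.85
tcp_pos: [0.4452, -0.3466, 0.2413]
orientation: [0.995, -0.096, 0.0, 0.001]
force: [-0.2, 1.0, 0.6]
finger_gap: 0.0513
grasp_force: 0.0
```

```bash
sed -i 's/k=4/k=6/; s/cy-80/cy-35/; s/x0,y0=cx-50/x0,y0=cx-(33 if c=="top" else 55)/; s/y0:y0+140,x0:x0+100/y0:y0+90,x0:x0+66/; s/0,10,1/0,8,1/' meas.py; sed -i 's/^def fit.*/def fit(obs,p0=(.579,-.0557,.36,-.1,-.1,.03)):/' fit.py; python3 meas.py c6 x; python3 -c "
from h import *
print(telemetry.sense()['tcp_pos'])"
```

```text
[ 0.5796 -0.0527  0.3099 -0.0639 -0.0267  0.0226]
column_top top 0.62 [ 1.1309 -0.6031]
table_axis top 0.67 [-0.6127  0.5095]
index_tip top 0.67 [ 14.9298 -68.9358]
plunger_top top 0.58 [2.3639 0.1654]
stand top 0.81 [-5.1073  1.5527]
column_top side 0.78 [-0.2205 -2.9748]
table_axis side 0.77 [1.2341 0.2941]
handle_top side 0.9 [ 1.288  -0.7491]
pointer_tip side 0.68 [-1.7764  0.9521]
index_tip side 0.56 [-0.9406 -2.3883]
plunger_top side 0.64 [0.8137 0.8555]
stand side 0.77 [ 1.0756 -0.1626]
index_tip top 1 [0.4298 1.1642]
index_tip side 1 [-0.6406 -0.3883]
column_top [ 0.6987 -0.0146  0.255 ]
table_axis [ 0.5796 -0.0527  0.045 ]
handle_top [ 0.4972 -0.0734  0.09  ]
pointer_tip [ 0.472  -0.0798  0.041 ]
index_tip [ 0.473  -0.0837  0.041 ]
plunger_top [ 0.6012 -0.0458  0.235 ]
stand [ 0.5796 -0.0527  0.    ]
top 269 183
side 229 222
[ 0.44647189 -0.34184769  0.24139907]
```

View pics/c6.png

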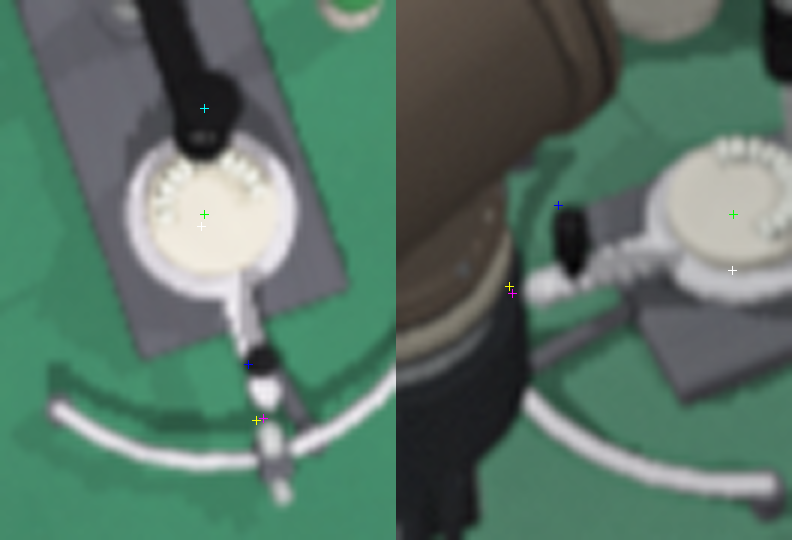

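Run:
```python
from h import *
im=np.mean([viewer.snapshot("top").astype(float) for _ in range(3)],0).astype(np.uint8)[:,:,::-1]
# rectified z=.041: col u -> y = .05-u/3000, row v -> x=.64-v/3000
W=[(0,0),(600,0),(600,600),(0,600)]
src=np.float32([proj("top",np.array([.64-v/3000,.05-u/3000,.041])) for u,v in W])
H=cv2.getPerspectiveTransform(np.float32(W),src)
o=cv2.warpPerspective(im.copy(),H,(600,600),flags=cv2.INTER_CUBIC|cv2.WARP_INVERSE_MAP)
cv2.imwrite("pics/c7.png",o)
```

```text
(no output)
```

View pics/c7.png

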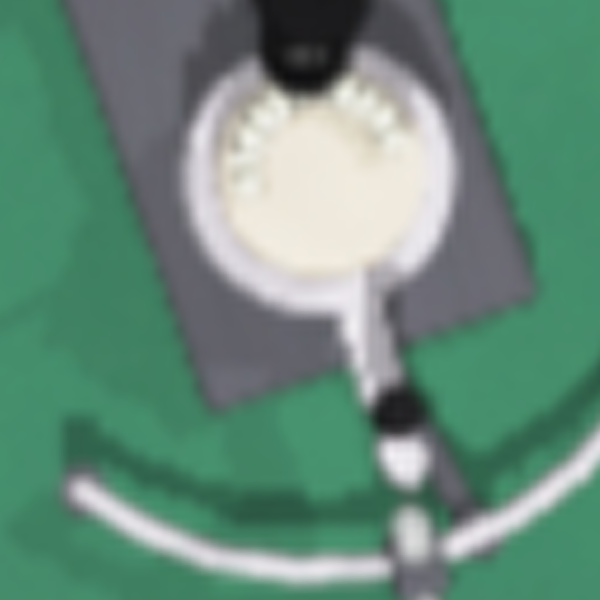

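The rectified view shows the pointer end at (405,483) and the index point at (408,507). They look in line to within a few mm. I'll quantify that and refine the plunger position.

Run:
```python
from h import *
np.set_printoptions(precision=4,suppress=True)
o=cv2.imread("pics/c7.png").astype(int)
mn=o.min(2)
for v in [325,340,355,370,440,450,460,470,480,505,515,525,535,545]:
    r=mn[v,330:450]; w=np.clip(r-np.median(r)-(20),0,None); u=np.arange(330,450)
    print(v,round((w*u).sum()/max(w.sum(),1),1),u[w>w.max()/2][[0,-1]],w.max())
for k in range(4):
    L={}
    for c in("top","side"):
        viewer.snapshot(c)
        r=viewer.spot_point(c,"plunger_top"); 
        if r and r[0]["p"]>.4: L[c]=r[0]["location"]; print(c,r[0]["p"],atz(c,L[c],.235))
    if len(L)==2: print(tri(L["side"],L["top"]))
r=viewer.cut_out("top","plunger_top");
for q in r[:1]: print("seg",q["p"],q["location"],q["pixels"].sum())
```

```text
325 357.4 [343 367] 110.0
340 361.4 [346 368] 86.0
355 366.5 [352 370] 91.0
370 373.4 [354 394] 80.5
440 402.5 [384 421] 58.0
450 402.2 [382 422] 101.5
460 404.2 [384 425] 110.0
470 405.4 [389 422] 115.5
480 406.2 [394 419] 96.0
505 409.1 [401 417] 39.0
515 410.3 [397 424] 106.0
525 411.3 [397 427] 116.0
535 415.0 [399 427] 98.0
545 421.2 [400 449] 103.5
top 0.57 [ 0.6077 -0.049   0.235 ]
side 0.67 [ 0.6128 -0.0462  0.235 ]
[ 0.6098 -0.0489  0.2372]
top 0.56 [ 0.5996 -0.0479  0.235 ]
side 0.57 [ 0.6063 -0.0455  0.235 ]
[ 0.6027 -0.0478  0.2367]
top 0.5 [ 0.6107 -0.0438  0.235 ]
side 0.62 [ 0.6049 -0.0411  0.235 ]
[ 0.6072 -0.0437  0.2383]
top 0.49 [ 0.5965 -0.0414  0.235 ]
side 0.58 [ 0.6112 -0.0446  0.235 ]
[ 0.6047 -0.0415  0.2305]
seg 0.23 [371.2, 205.8] 278
```

Centroids put the pointer about 2 mm past the index line, well inside the 7 mm limit. Next I go above the plunger with the gripper shut.

{"op": "move_arm", "data": {"moves": [{"delta_pos": [0, 0, -20], "angular": [0, 0, 0], "gripper": -1}, {"delta_pos": [0, 0, -20], "angular": [0, 0, 0], "gripper": -1}, {"delta_pos": [12.6, -40.2, 0], "angular": [0, 0, 0], "gripper": -1}, {"delta_pos": [12.6, -40.2, 0], "angular": [0, 0, 0], "gripper": -1}, {"delta_pos": [12.6, -40.2, 0], "angular": [0, 0, 0], "gripper": -1}, {"delta_pos": [12.6, -40.2, 0], "angular": [0, 0, 0], "gripper": -1}, {"delta_pos": [12.6, -40.2, 0], "angular": [0, 0, 0], "gripper": -1}, {"delta_pos": [12.6, -40.2, 0], "angular": [0, 0, 0], "gripper": -1}, {"delta_pos": [12.6, -40.2, 0], "angular": [0, 0, 0], "gripper": -1}, {"delta_pos": [12.6, -40.2, 0], "angular": [0, 0, 0], "gripper": -1}, {"delta_pos": [0, 0, 0], "angular": [0, 0, 0], "gripper": -1}, {"delta_pos": [0, 0, 0], "angular": [0, 0, 0], "gripper": -1}]}}

```text
time_s: 13.85
tcp_pos: [0.605, -0.0437, 0.2811]
orientation: [0.996, -0.092, -0.0, 0.0]
force: [0.4, 0.3, 0.1]
finger_gap: -0.0003
grasp_force: 0.0
```

{"op": "move_arm", "data": {"moves": [{"delta_pos": [0, 0, 0], "angular": [0, 0, 0], "gripper": -1}, {"delta_pos": [0, 0, 0], "angular": [0, 0, 0], "gripper": -1}]}}

```text
time_s: 14.05
tcp_pos: [0.6045, -0.0457, 0.2814]
orientation: [0.996, -0.094, -0.0, 0.0]
force: [-0.5, -0.1, -0.6]
finger_gap: 0.0001
grasp_force: 0.0
```

Run:
```python
from h import *
np.set_printoptions(precision=4,suppress=True)
s=telemetry.sense();print(s["tcp_pos"],s["force"],s["finger_gap"],s["q"])
for k in range(3):
    im=viewer.snapshot("side")
    for n,z in(("pointer_tip",.041),("index_tip",.041),("plunger_top",.235),("handle_top",.09),("table_axis",.045)):
        r=viewer.spot_point("side",n)
        if r: print(n,round(r[0]["p"],2),r[0]["location"],atz("side",r[0]["location"],z))
t=np.array(s["tcp_pos"])-[0,0,.008]
im=im[:,:,::-1].copy()
a=cv2.resize(im[232:292,215:290],None,fx=7,fy=7,interpolation=cv2.INTER_CUBIC)
b=cv2.resize(im[165:240,268:306],None,fx=5.6,fy=5.6,interpolation=cv2.INTER_CUBIC)[:420]
print(a.shape,b.shape,proj("side",t),proj("side",np.array([t[0],t[1],.235])))
cv2.imwrite("pics/c8.png",np.hstack([a,b]))
```

```text
[ 0.6045 -0.0457  0.2814] [-0.4695 -0.1214 -0.6106] 5.4791683143191244e-05 [-0.2425  0.1068  1.7076 -0.0002  1.3272  1.5159]
pointer_tip 0.62 [249.4, 272.2] [ 0.477  -0.0903  0.041 ]
index_tip 0.58 [249.6, 268.9] [ 0.4782 -0.0793  0.041 ]
plunger_top 0.45 [297.5, 207.9] [ 0.6105 -0.0478  0.235 ]
handle_top 0.67 [256.2, 255.2] [ 0.4991 -0.0718  0.09  ]
table_axis 0.72 [283.2, 259.7] [ 0.5742 -0.061   0.045 ]
pointer_tip 0.78 [247.6, 269.9] [ 0.4725 -0.082   0.041 ]
index_tip 0.56 [248.4, 268.3] [ 0.475  -0.0769  0.041 ]
plunger_top 0.65 [297.7, 207.7] [ 0.6111 -0.0471  0.235 ]
handle_top 0.92 [256.6, 256.2] [ 0.5    -0.0753  0.09  ]
table_axis 0.77 [285.6, 259.1] [ 0.5812 -0.0596  0.045 ]
pointer_tip 0.59 [247.4, 267.6] [ 0.4723 -0.0742  0.041 ]
index_tip 0.44 [248.4, 270.0] [ 0.4746 -0.0826  0.041 ]
plunger_top 0.74 [297.1, 209.9] [ 0.6086 -0.0546  0.235 ]
handle_top 0.9 [256.9, 253.2] [ 0.5015 -0.0652  0.09  ]
table_axis 0.59 [285.6, 260.5] [ 0.5806 -0.0645  0.045 ]
(420, 525, 3) (420, 213, 3) [295.4593 196.3532] [295.0141 207.5011]
```

View pics/c8.png

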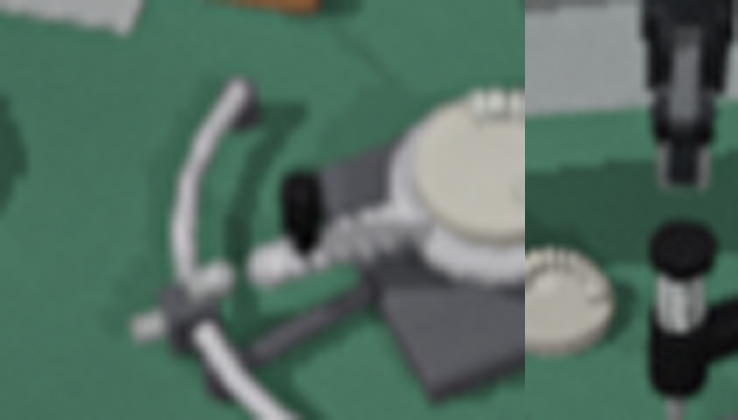

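The pointers agree to about 2 mm: the lever end is at (260,265) and the index point at (232,272) in the side crop. The closed fingers at (683,165) are centred over the cap at (683,240). I press down.

{"op": "move_arm", "data": {"moves": [{"delta_pos": [3, 0, 15], "angular": [0, 0, 0], "gripper": -1}, {"delta_pos": [0, 0, 15], "angular": [0, 0, 0], "gripper": -1}, {"delta_pos": [0, 0, 6], "angular": [0, 0, 0], "gripper": -1}, {"delta_pos": [0, 0, 4], "angular": [0, 0, 0], "gripper": -1}, {"delta_pos": [0, 0, 4], "angular": [0, 0, 0], "gripper": -1}, {"delta_pos": [0, 0, 3], "angular": [0, 0, 0], "gripper": -1}, {"delta_pos": [0, 0, 0], "angular": [0, 0, 0], "gripper": -1}, {"delta_pos": [0, 0, 0], "angular": [0, 0, 0], "gripper": -1}]}}

```text
time_s: 15.75
tcp_pos: [0.608, -0.045, 0.2353]
orientation: [0.996, -0.093, 0.0, 0.0]
force: [-3.5, 1.1, 5.5]
finger_gap: -0.0001
grasp_force: 2.4
```

{"op": "move_arm", "data": {"moves": [{"delta_pos": [0, 0, 2], "angular": [0, 0, 0], "gripper": -1}, {"delta_pos": [0, 0, 2], "angular": [0, 0, 0], "gripper": -1}, {"delta_pos": [0, 0, 1], "angular": [0, 0, 0], "gripper": -1}, {"delta_pos": [0, 0, 0], "angular": [0, 0, 0], "gripper": -1}, {"delta_pos": [0, 0, 0], "angular": [0, 0, 0], "gripper": -1}]}}

```text
time_s: 16.25
tcp_pos: [0.6082, -0.0451, 0.2311]
orientation: [0.996, -0.093, 0.001, 0.0]
force: [-4.4, 0.5, 7.5]
finger_gap: 0.0
grasp_force: 3.6
```

{"op": "move_arm", "data": {"moves": [{"delta_pos": [0, 0, 1], "angular": [0, 0, 0], "gripper": -1}, {"delta_pos": [0, 0, 1], "angular": [0, 0, 0], "gripper": -1}, {"delta_pos": [0, 0, 0], "angular": [0, 0, 0], "gripper": -1}, {"delta_pos": [0, 0, 0], "angular": [0, 0, 0], "gripper": -1}]}}

```text
time_s: 16.65
tcp_pos: [0.6082, -0.0451, 0.231]
orientation: [0.996, -0.093, 0.001, 0.0]
force: [-7.1, 2.4, 14.0]
finger_gap: 0.0001
grasp_force: 6.4
```

The tool stopped at the lower stop and the force rose to 14 N, so the plunger is fully down. I release and raise.

{"op": "move_arm", "data": {"moves": [{"delta_pos": [0, 0, -5], "angular": [0, 0, 0], "gripper": -1}, {"delta_pos": [0, 0, -10], "angular": [0, 0, 0], "gripper": -1}, {"delta_pos": [0, 0, -25], "angular": [0, 0, 0], "gripper": -1}, {"delta_pos": [0, 0, -30], "angular": [0, 0, 0], "gripper": -1}, {"delta_pos": [0, 0, 0], "angular": [0, 0, 0], "gripper": -1}, {"delta_pos": [0, 0, 0], "angular": [0, 0, 0], "gripper": -1}, {"delta_pos": [0, 0, 0], "angular": [0, 0, 0], "gripper": -1}, {"delta_pos": [0, 0, 0], "angular": [0, 0, 0], "gripper": -1}]}}

```text
time_s: 17.45
tcp_pos: [0.6073, -0.0449, 0.2953]
orientation: [0.996, -0.093, -0.001, -0.0]
force: [-0.1, -0.0, 0.0]
finger_gap: 0.0004
grasp_force: 0.0
```

Run:
```python
from h import *
np.set_printoptions(precision=4,suppress=True)
s=telemetry.sense();print(s["tcp_pos"],s["force"])
D=[];P=[]
for k in range(4):
    im=viewer.snapshot("side"); L={}
    for n,z in(("pointer_tip",.041),("index_tip",.041),("plunger_top",.235)):
        r=viewer.spot_point("side",n)
        if r: L[n]=np.array(r[0]["location"])
    print(L)
old=cv2.imread("pics/c8.png")[:, :525]
a=cv2.resize(im[:,:,::-1][232:292,215:290],None,fx=7,fy=7,interpolation=cv2.INTER_CUBIC)
print("mean change of crop",np.abs(a.astype(int)-old).mean(), np.abs(a.astype(int)-old)[150:300,200:450].mean())
```

```text
[ 0.6073 -0.0449  0.2953] [-0.1218 -0.0254  0.0308]
{'pointer_tip': array([243.1, 269.9]), 'index_tip': array([244.5, 268.8]), 'plunger_top': array([299. , 207.3])}
{'pointer_tip': array([245.5, 268.1]), 'index_tip': array([247.2, 265.5]), 'plunger_top': array([235.8, 230.8])}
{'pointer_tip': array([247.8, 268.1]), 'index_tip': array([247.4, 268.5]), 'plunger_top': array([295.4, 207.8])}
{'pointer_tip': array([247.7, 269.5]), 'index_tip': array([247.4, 269. ]), 'plunger_top': array([297. , 208.4])}
mean change of crop 0.5384973544973545 0.5472355555555556
```

The lever has not moved, the pointers are in line, the plunger is back up and the arm is clear of everything.

```bash
python3 -c "
from cell import job
print(job.finish_job())"
```

```text
the job is handed in; nothing more can be done
None
```

The job is handed in with no verdict returned: the lever's pointer is in line with the index clamp to about 2 mm by the camera estimates, the plunger was pressed to its stop and sprang back up, and the arm ended clear of everything.

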